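# Lean the press board, peel the stuck cover by a corner, hold it over the tub

## Robot

A 6-joint arm with a two-finger parallel gripper is mounted at the origin on the work surface. World frame = base frame: x ahead of the robot, y to its left, z up, the work surface at z = 0. Lengths are in m, angles in rad, forces in N, time in s.
With the tool pointing down it reaches from about 0.25 to 0.775 m from the base axis. Payload 4 kg.
Tool frame: the origin (TCP) lies on the front face of the gripper's body, between the roots of the fingers; the fingertips stand 73 mm ahead of it and the grasp point (between the pads) lies 54 mm ahead of it; z points along the fingers, x is the direction in which the jaws open and shut, and the axes are right-handed (so a half turn about z gives the same grasp; the last joint's range is limited). The gripper opens to 85 mm and grips with 20 to 120 N. Pads are 22 mm wide; open, the fingers measure 114 mm over their backs; the gripper's body (76 mm by 85 mm) begins 54 mm behind the grasp point. The pads swing forward as they close: fully open they stand 13 mm farther back than shut.
Start: joints at [1.142, 0.087, 1.371, -0, 1.684, -0.103], TCP at [0.176, 0.521, 0.304] pointing down, gripper open.
Joint ranges: [-3.1, 3.1], [-0.76, 2.03], [0.27, 2.55], [-1.08, 4.22], [0.17, 2.65], [-2.57, 2.57]. Speed limits (rad/s): [2.79, 2.79, 3.14, 3.14, 3.14, 3.14].

## Interface

Orientations are given as a unit quaternion [x, y, z, w].
In Python, from bench import observe, read_camera, close_job gives the robot as it stands.
- The arm moves only by the tool step_arm, never from a script. Its argument "plan" is a list of rows, each an object with "delta_pos": the shift along the world's x, y, z in cm, a list of three; "twist": the turn, a rotation vector about the world's x, y, z in degrees, a list of three. In form: [{"delta_pos": [dx, dy, dz], "twist": [wx, wy, wz]}, ...]. A call has 1 to 12 rows; each row is the pose to reach, as a shift and turn from the pose commanded when the call began; what a row does not reach only later rows make up. A row lasts 1/10 s, in which the tool goes at most 50 mm and 8.59 degrees, less where a joint would pass 70% of its speed; a pose out of reach is approached as far as the arm can. A call with a gripper value outside its range is refused whole. "jaw" is the gripper's target within -1 to 1 (shut at 1, half-way at 0, fully open at -1), set as the call begins (left out, the last holds). The fingers move at their own pace and stop on an object; "newtons" is the grip in N (left out, the last holds). Time passes only in rows, so rows that repeat a pose let the fingers close. It gives the time, the measured TCP pose, the force and the opening at its end, in the units of the state.
- observe(): the state, without advancing time (a new reading comes with each control period).
- read_camera(name): name is "scene" or "top"; returns a dict with "img" (420x560x3 uint8, blue, green, red), "mtx" (3x3 intrinsics, pixels), "D" ([k1, k2, p1, p2, k3] as OpenCV has them; the pictures are not rectified), "R" (3x3) and "t" (3): a world point X has camera coordinates R X + t. Camera axes: x right, y down, z forward; pixel columns grow to the right and rows downward; lengths in m; the calibration is good to about 2 mm. A picture is of the moment at which its call begins. There is no depth.
- close_job(): hands the job in, once; it reports no verdict.
The state is a dict: "clock": time; "qpos": joint angles; "joint_velocities": joint speeds; "tau": joint torques, N m; "position": TCP position; "tcp_rot": TCP orientation; "wrist_force": force on the tool from outside, world axes, zero at the start; "wrist_torque": the same for the moment, N m; "width": finger opening in m.
Only numpy, scipy, OpenCV 4.12 (cv2) and the standard library are available. Lean on these libraries where they do the work, as an engineer would, in place of code of your own. Each camera call takes 0.05 s, during which the arm holds its last target.

## Task

The panel in the aluminium mould is grown through: take the plywood press board out of the white cover tray by its bar handle and lean it on one of its short edges, handle side outward, against the steel box, and let go of it. The cover tray sticks in the rubber seal of the mould, so peel it off: lift one corner first while the opposite corner stays down, without lifting, tipping or shifting the mould. Then hold the cover still over the middle of the wash tub, its lowest part at least 10 cm above the tub's rim, tipped (about 15 to 30 degrees) so that it can drain, and finish while still holding it there; do not shift or upset the other things on the bench.

Things in the scene. Friction and masses are not known exactly. Their poses are not given: they have to be found in the camera images.
- table: the lab bench, its top at height 0
- mould: open aluminium mould tray, 200 x 140 mm, 60 mm high, 5 mm walls, 2 kg, standing loose on the bench; a pale grown panel fills it up to 42 mm. Near each end of its two long walls a springy rubber seal lip, 8 mm below the rim, grips the pan of the cover. Origin: centre of its underside; x along its long side, z up
- cover: white formed cover tray, 0.12 kg, nested in the mould. Pan 178 x 116 mm outside, 16 mm deep in the mould; its shoulder (underside at z 16, top at z 19 mm) lies on the mould's rim; from there an outer wall, 232 x 172 mm outside, 4 mm thick, stands up to z 56 mm, 16 mm outside the mould's walls. Origin: centre of the pan's underside, 44 mm above the bench; x along its long side, z up
- cover_mid (a point): centre of the cover, 36 mm above its pan's underside; same axes. Four rubber lips of the mould (58 mm in x from the centre, on both long sides) hold the pan by friction, about 3 N each, until it has risen some 10 mm past them. Pulled up at one corner (about 6 N) the cover pivots on the opposite corner of the mould's rim and is free by a tilt of 0.33 rad
- cover_a (a point): the outer upright wall at the +x +y corner of the cover (103 mm in x, 73 mm in y from its centre), half-way up it (20 mm below the rim's top edge), in the middle of its 4 mm thickness. The corner is cut off at 45 degrees: a flat wall 34 mm long, facing (+x, +y) in the cover's frame. Same axes as the cover
- cover_b (a point): the outer upright wall at the +x -y corner of the cover (103 mm in x, 73 mm in y from its centre), half-way up it (20 mm below the rim's top edge), in the middle of its 4 mm thickness. The corner is cut off at 45 degrees: a flat wall 34 mm long, facing (+x, -y) in the cover's frame. Same axes as the cover
- cover_c (a point): the outer upright wall at the -x -y corner of the cover (103 mm in x, 73 mm in y from its centre), half-way up it (20 mm below the rim's top edge), in the middle of its 4 mm thickness. The corner is cut off at 45 degrees: a flat wall 34 mm long, facing (-x, -y) in the cover's frame. Same axes as the cover
- cover_d (a point): the outer upright wall at the -x +y corner of the cover (103 mm in x, 73 mm in y from its centre), half-way up it (20 mm below the rim's top edge), in the middle of its 4 mm thickness. The corner is cut off at 45 degrees: a flat wall 34 mm long, facing (-x, +y) in the cover's frame. Same axes as the cover
- press: the plywood press board, 160 x 100 x 12 mm, about 0.34 kg, lying loose on the floor of the cover, with a steel bar handle on top. Origin: centre of its underside; x along its long side, z up out of the side with the handle
- press_bar (a point): middle of the press board's handle: a round bar of 14 mm diameter, 90 mm long, along the board's y axis, 57 mm above the board's underside, over the board's centre, on two 8 mm posts 72 mm apart. Same axes as the board
- steel_box: plain closed steel box, fixed, 80 mm (x) by 220 mm (y), 95 mm high. Origin: centre of its underside; its long front face, the one to lean the board on, looks to its -x (towards the robot)
- tub_rim (a point): centre of the mouth of the wash tub, an open white plastic tub, fixed, 240 mm (x) by 220 mm (y) outside with a 6 mm lip round it, 80 mm high; this point is level with its rim
- spray: blue spray bottle, 205 mm high, bystander; origin under it
- bowl: steel bowl, 124 mm across, 55 mm high, bystander; origin under it
- beaker: glass beaker, 68 mm across, 90 mm high, bystander; origin under it
- dishes: three stacked culture dishes, 92 mm across, 39 mm high, bystander; origin under them
- scraper: wooden-handled spatula lying on the bench, 200 mm long, bystander
- jar: amber jar with a steel cap, 72 mm across, 100 mm high, bystander; origin under it
Mind the look-alikes: they are no part of the job. What is shaped like the press but turquoise is not meant.

How it is judged:
By the outcome, as a careful person would: the job done as asked, in the order asked, and still so for the second after the job is handed in, while the arm keeps its last pose, push and grip.
It also fails if it takes over 64 s, if anything falls off the work surface, if the arm or the gripper's body presses on something with over 40 N, if the wrist force passes 120 N, or if a joint passes its speed limit or range.

## Working session

There is one attempt and no reset: what is moved stays moved. The work goes in short steps, Python scripts to look and compute and a tool call to move; the robot and the scene stay as the last step left them, time stands still between calls to the robot, and variables do not carry over. Pictures are saved under pics/ and viewed, and the job is handed in when it is done.

Besides the shell and the picture viewer there is one more tool, called after "Emit:" as a command line: name --argument value ..., lists and objects as JSON in quotes. step_arm: Moves the arm, as the interface text tells. Its arguments: {"type":"object","properties":{"plan":{"type":"array"},"jaw":{"type":"number"},"newtons":{"type":"number"}},"required":["plan"]}

```bash
mkdir -p pics; ls
python3 - <<'E'
from bench import observe, read_camera
import cv2
print(observe())
for n in ("scene","top"):
    d=read_camera(n); cv2.imwrite(f"pics/{n}0.png",d["img"]); print(n,d["mtx"],d["D"],d["R"],d["t"], -d["R"].T@d["t"])
E
```

```text
pics
{'clock': 0.0, 'qpos': array([ 1.14188542e+00,  8.79834427e-02,  1.37227399e+00,  2.12939582e-05,
        1.68361419e+00, -1.03093905e-01]), 'joint_velocities': array([ 0.00025388,  0.00072323,  0.00014225,  0.00054267,  0.0009139 ,
       -0.00134623]), 'tau': array([-4.44155085e-04, -3.51868522e+01, -3.13269031e+01, -2.06845684e-04,
        1.09265259e-02, -6.13178500e-06]), 'position': array([0.17589937, 0.52075428, 0.3027134 ]), 'tcp_rot': array([ 8.12428135e-01,  5.83060226e-01, -9.94459519e-04,  5.56403936e-04]), 'wrist_force': array([-0.03375543, -0.60666793, -0.68564103]), 'wrist_torque': array([-0.00711478,  0.03383627,  0.00516789]), 'width': 0.08543760947151176}
scene [[385.86333717   0.         281.19545637]
 [  0.         385.86333717 211.57561699]
 [  0.           0.           1.        ]] [0.03110648 0.         0.         0.         0.        ] [[ 0.46618371  0.88465833  0.00723726]
 [ 0.5998496  -0.31006544 -0.73759059]
 [-0.65027164  0.34819399 -0.67520941]] [-0.20149715 -0.2573181   1.46102974] [ 1.19835305 -0.41025109  0.79816391]
top [[521.06830609   0.         276.18409118]
 [  0.         521.06830609 211.4701437 ]
 [  0.           0.           1.        ]] [-0.17074178  0.          0.          0.          0.        ] [[ 5.47925941e-05 -9.99799592e-01  2.00193282e-02]
 [-9.93457957e-01 -2.34059941e-03 -1.14174470e-01]
 [ 1.14198446e-01 -1.98821050e-02 -9.93258988e-01]] [-0.04863826  0.53869924  1.51552331] [ 0.3621073  -0.01723584  1.56778655]
```

View pics/scene0.png

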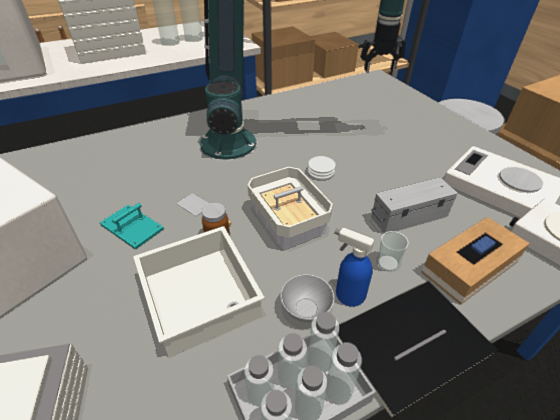

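View pics/top0.png

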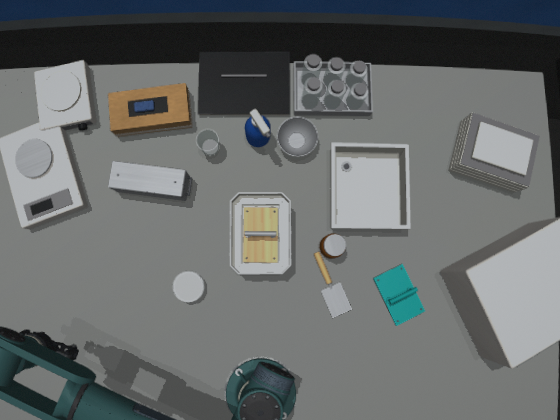

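```bash
cat > h.py <<'E'
import numpy as np, cv2
from bench import observe, read_camera
def ray(d,uv):
    p=cv2.undistortPoints(np.array([[uv]],float),d["mtx"],d["D"])[0,0]
    v=d["R"].T@np.array([p[0],p[1],1.]); c=-d["R"].T@d["t"]; return c,v
def onz(d,uv,z):
    c,v=ray(d,uv); return c+v*(z-c[2])/v[2]
def proj(d,X):
    r,_=cv2.Rodrigues(d["R"]); return cv2.projectPoints(np.array(X,float).reshape(-1,1,3),r,d["t"],d["mtx"],d["D"])[0][:,0]
def crop(n,name,x0,x1,y0,y1,s):
    d=read_camera(n); im=cv2.resize(d["img"][y0:y1,x0:x1],None,fx=s,fy=s,interpolation=cv2.INTER_CUBIC); cv2.imwrite(f"pics/{name}.png",im); return d
def tri(d1,uv1,d2,uv2):
    c1,v1=ray(d1,uv1);c2,v2=ray(d2,uv2)
    A=np.stack([v1,-v2],1); s=np.linalg.lstsq(A,c2-c1,rcond=None)[0]
    a=c1+s[0]*v1;b=c2+s[1]*v2; return (a+b)/2,np.linalg.norm(a-b)
E
python3 - <<'E'
from h import *
crop("top","t1",210,310,180,290,5)
crop("scene","s1",235,345,155,255,6)
crop("top","t2",95,205,145,215,7)
crop("scene","s2",365,465,170,240,7)
E
```

```text
(no output)
```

View pics/t1.png

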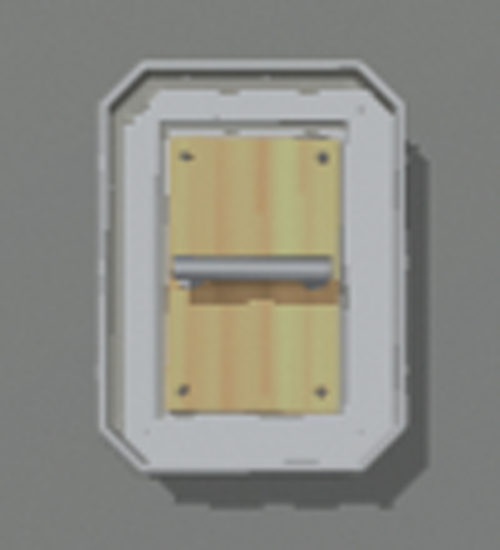

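View pics/s1.png

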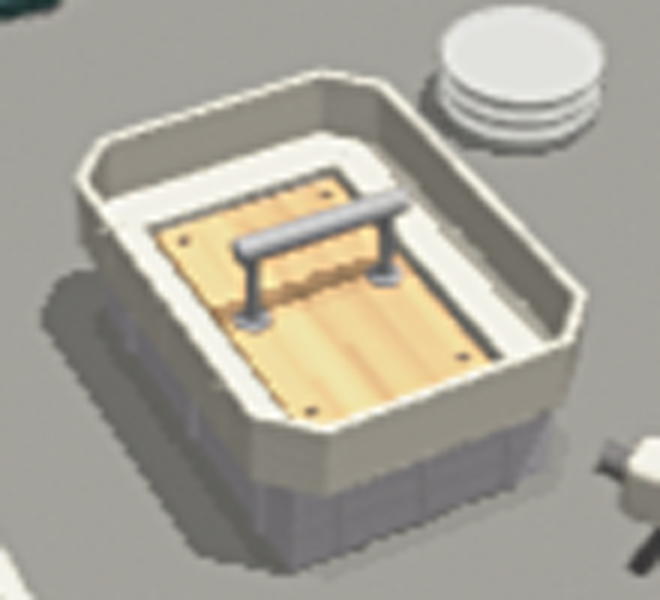

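View pics/t2.png

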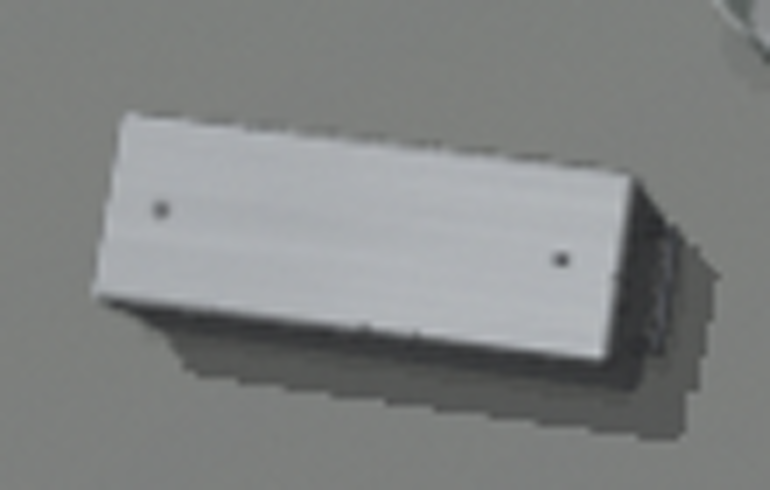

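View pics/s2.png

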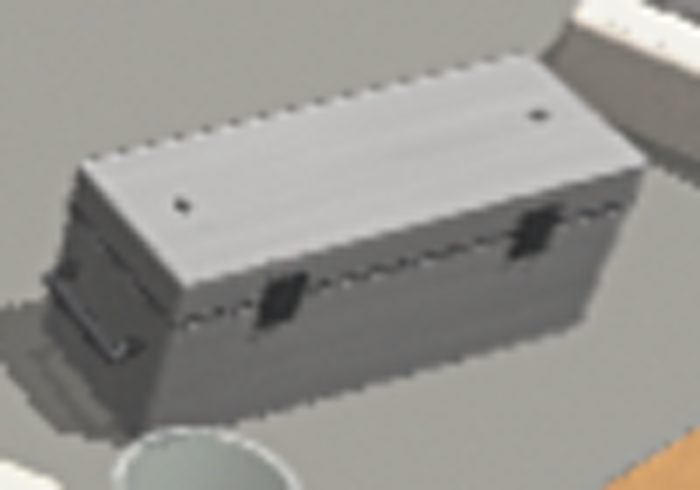

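Run:
```python
from h import *
np.set_printoptions(precision=4,suppress=True)
d=read_camera("top"); s=read_camera("scene")
T1=lambda u,v:(u/5+210-.4,v/5+180-.4)
print("bar ends");B=[onz(d,T1(*p),.104+.0) for p in((173,268),(333,268))];print(B,(B[0]+B[1])/2)
S1=lambda u,v:(u/6+235-.4,v/6+155-.4)
print("bar tri",tri(d,T1(173,267),s,S1(403,204)),tri(d,T1(333,267),s,S1(244,248)))
print("board");C=[onz(d,T1(*p),.059) for p in((167,137),(342,137),(342,412),(167,412))];print(np.array(C),np.mean(C,0))
print("rim");
for p in ((100,265),(407,265),(253,60),(253,472)): print(onz(d,T1(*p),.1))
for n,(p,q) in {"left side":((100,105),(100,430)),"right":((407,105),(407,430)),"top":((140,60),(365,60)),"bottom":((145,472),(360,472))}.items():
    print(n,onz(d,T1(*p),.1),onz(d,T1(*q),.1))
T2=lambda u,v:(u/7+95-.4,v/7+145-.4)
S2=lambda u,v:(u/7+365-.4,v/7+170-.4)
print("box");C=np.array([onz(d,T2(*p),.095) for p in((125,115),(632,177),(605,358),(95,295))]);print(C,C.mean(0))
print("scene box",[onz(s,S2(*p),.095) for p in((645,165),(187,287),(80,162),(530,55))])
for e in (C[1]-C[0],C[2]-C[3],C[3]-C[0],C[2]-C[1]): print(np.linalg.norm(e),np.degrees(np.arctan2(e[1],e[0])))
print("tub");C=np.array([onz(d,p,.08) for p in((331,143.5),(409,144),(409,230.5),(331,230))]);print(C,C.mean(0))
for n,p,z in (("beaker",(208,140),.09),("dishes",(189,287),.039),("jar",(335,244),.1),("sprayhead",(260,122),.19),("spraybase",(257,133),.05),("bowl",(297,138),.055)): print(n,onz(d,p,z))
```

```text
bar ends
[array([0.4686, 0.0435, 0.104 ]), array([ 0.4688, -0.0466,  0.104 ])] [ 0.4687 -0.0016  0.104 ]
bar tri (array([0.4698, 0.0445, 0.1033]), np.float64(0.002192715579274345)) (array([ 0.4704, -0.0434,  0.1104]), np.float64(0.006827674844948784))
board
[[ 0.5485  0.0494  0.059 ]
 [ 0.5487 -0.0527  0.059 ]
 [ 0.3887 -0.0527  0.059 ]
 [ 0.3886  0.0483  0.059 ]] [ 0.4686 -0.0019  0.059 ]
rim
[0.4705 0.0849 0.1   ]
[ 0.4709 -0.0885  0.1   ]
[ 0.5877 -0.0011  0.1   ]
[ 0.3543 -0.0018  0.1   ]
left side [0.5616 0.0858 0.1   ] [0.3776 0.0841 0.1   ]
right [ 0.5621 -0.0888  0.1   ] [ 0.3779 -0.0883  0.1   ]
top [0.5876 0.0633 0.1   ] [ 0.5879 -0.0649  0.1   ]
bottom [0.3542 0.0587 0.1   ] [ 0.3544 -0.0618  0.1   ]
box
[[0.6783 0.4307 0.095 ]
 [0.6514 0.2163 0.095 ]
 [0.5761 0.2257 0.095 ]
 [0.6024 0.4402 0.095 ]] [0.6271 0.3282 0.095 ]
scene box [array([0.6818, 0.4318, 0.095 ]), array([0.6546, 0.2191, 0.095 ]), array([0.575 , 0.2298, 0.095 ]), array([0.6058, 0.4445, 0.095 ])]
0.21611769269789516 -97.1666639433618
0.2160848499865128 -96.99058523440823
0.07652537660938966 172.93825145575147
0.07586126193428343 172.9135940894963
tub
[[ 0.7346 -0.2082  0.08  ]
 [ 0.7363 -0.4425  0.08  ]
 [ 0.4783 -0.4337  0.08  ]
 [ 0.4799 -0.2047  0.08  ]] [ 0.6073 -0.3223  0.08  ]
beaker [0.741  0.1518 0.09  ]
dishes [0.3153 0.2068 0.039 ]
jar [ 0.4386 -0.2131  0.1   ]
sprayhead [ 0.7661 -0.0006  0.19  ]
spraybase [0.773  0.0099 0.05  ]
bowl [ 0.7569 -0.1096  0.055 ]
```

Candidates for the press: the plywood board with grey bar in the white tray, top (261,235) / scene (289,200), and the turquoise one at top (399,294). The crop shows wood-coloured board lying in the white cover: that one is meant.

Move toward the bar, yawing the jaws onto x.

Emit:
step_arm --plan '[{"delta_pos": [35,-52.3,-4],"twist": [0,0,-71.3]},{"delta_pos": [35,-52.3,-4],"twist": [0,0,-71.3]},{"delta_pos": [35,-52.3,-4],"twist": [0,0,-71.3]},{"delta_pos": [35,-52.3,-4],"twist": [0,0,-71.3]},{"delta_pos": [35,-52.3,-4],"twist": [0,0,-71.3]},{"delta_pos": [35,-52.3,-4],"twist": [0,0,-71.3]},{"delta_pos": [35,-52.3,-4],"twist": [0,0,-71.3]},{"delta_pos": [35,-52.3,-4],"twist": [0,0,-71.3]},{"delta_pos": [35,-52.3,-4],"twist": [0,0,-71.3]},{"delta_pos": [35,-52.3,-4],"twist": [0,0,-71.3]},{"delta_pos": [35,-52.3,-4],"twist": [0,0,-71.3]},{"delta_pos": [35,-52.3,-4],"twist": [0,0,-71.3]}]' --jaw 0.05

```text
clock: 1.6
position: [0.5099, 0.0214, 0.2661]
tcp_rot: [1.0, 0.0, 0.001, -0.0]
wrist_force: [0.6, 0.3, 1.0]
width: 0.0408
```

Emit:
step_arm --plan '[{"delta_pos": [0,0,0],"twist": [0,0,0]},{"delta_pos": [0,0,0],"twist": [0,0,0]},{"delta_pos": [0,0,0],"twist": [0,0,0]}]'

```text
clock: 1.9
position: [0.5087, 0.0242, 0.266]
tcp_rot: [1.0, 0.001, -0.0, -0.0]
wrist_force: [-0.4, -0.2, 0.3]
width: 0.0406
```

Emit:
step_arm --plan '[{"delta_pos": [0.6,-0.9,-1.3],"twist": [0,8,0]},{"delta_pos": [1.2,-1.8,-2.6],"twist": [0,16,0]},{"delta_pos": [1.7,-2.6,-4],"twist": [0,25,0]},{"delta_pos": [1.7,-2.6,-4],"twist": [0,25,0]},{"delta_pos": [1.7,-2.6,-4],"twist": [0,25,0]},{"delta_pos": [1.7,-2.6,-4],"twist": [0,25,0]}]'

```text
clock: 2.5
position: [0.5257, -0.0014, 0.2282]
tcp_rot: [0.977, 0.001, -0.214, 0.0]
wrist_force: [-0.0, 0.6, 0.9]
width: 0.0407
```

Run:
```python
from h import *
crop("scene","s3",200,380,60,240,3)
print(observe()["qpos"],observe()["position"])
```

```text
[-0.09193837  0.30197224  1.31423791 -0.04223114  1.95349649 -0.10125706] [ 0.52563299 -0.00154158  0.22876669]
```

View pics/s3.png

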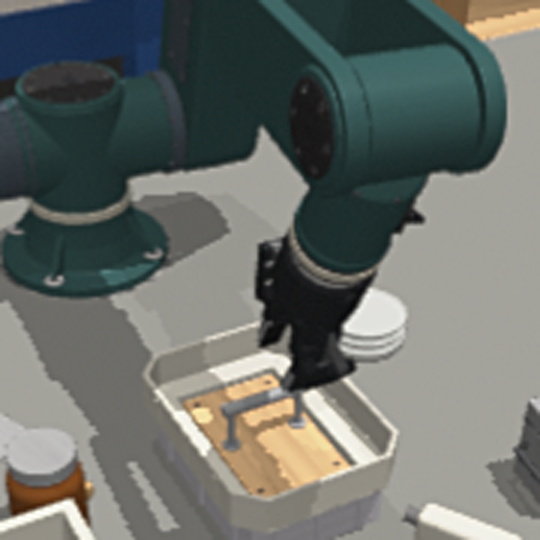

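The open gripper is lined up above the bar, tips tilted back towards the robot. Going down and closing.

Emit:
step_arm --plan '[{"delta_pos": [-0.7,0,-1.5],"twist": [0,0,0]},{"delta_pos": [-1.4,0,-3],"twist": [0,0,0]},{"delta_pos": [-2.1,0,-4.6],"twist": [0,0,0]},{"delta_pos": [-2.8,0,-6.2],"twist": [0,0,0]},{"delta_pos": [-3.4,0,-7.5],"twist": [0,0,0]},{"delta_pos": [-3.4,0,-7.5],"twist": [0,0,0]},{"delta_pos": [-3.4,0,-7.5],"twist": [0,0,0]}]'

```text
clock: 3.25
position: [0.4921, -0.0024, 0.1523]
tcp_rot: [0.977, 0.0, -0.215, 0.0]
wrist_force: [-0.2, -0.3, 0.1]
width: 0.0409
```

Emit:
step_arm --plan '[{"delta_pos": [0,0,0],"twist": [0,0,0]},{"delta_pos": [0,0,0],"twist": [0,0,0]},{"delta_pos": [0,0,0],"twist": [0,0,0]},{"delta_pos": [0,0,0],"twist": [0,0,0]},{"delta_pos": [0,0,0],"twist": [0,0,0]},{"delta_pos": [0,0,0],"twist": [0,0,0]}]' --jaw 1 --newtons 80

```text
clock: 3.85
position: [0.4916, -0.0026, 0.1531]
tcp_rot: [0.976, 0.0, -0.218, 0.0]
wrist_force: [-3.9, 0.2, 6.8]
width: 0.0118
```

Run:
```python
from h import *
crop("scene","s4",230,350,100,240,5)
```

```text
(no output)
```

View pics/s4.png

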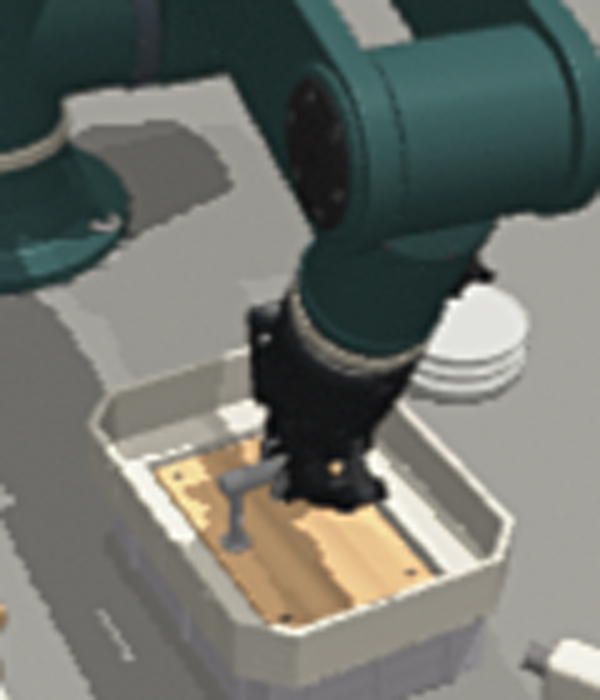

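Emit:
step_arm --plan '[{"delta_pos": [0,0,0],"twist": [0,0,0]},{"delta_pos": [0,0,0.6],"twist": [0,0,0]},{"delta_pos": [0,0,1.5],"twist": [0,0,0]},{"delta_pos": [0,0,3],"twist": [0,0,0]},{"delta_pos": [0,0,5],"twist": [0,0,0]},{"delta_pos": [0,0,7],"twist": [0,0,0]},{"delta_pos": [0,0,9],"twist": [0,0,0]},{"delta_pos": [0,0,11],"twist": [0,0,0]},{"delta_pos": [0,0,12],"twist": [0,0,0]},{"delta_pos": [0,0,12],"twist": [0,0,0]},{"delta_pos": [0,0,12],"twist": [0,0,0]}]' --newtons 110

```text
clock: 5.0
position: [0.492, -0.0026, 0.2705]
tcp_rot: [0.976, 0.0, -0.216, -0.0]
wrist_force: [-0.0, 0.7, -3.7]
width: 0.0108
```

Run:
```python
from h import *
crop("scene","s5",200,380,60,240,3)
s=observe(); print(s["wrist_force"],s["wrist_torque"],s["position"],s["tcp_rot"])
```

```text
[ 0.14523624 -0.78963629 -3.33884603] [ 0.01625707 -0.40622348 -0.0118865 ] [ 0.49179452 -0.00253779  0.26987272] [ 9.76129722e-01  3.07833317e-04 -2.17188050e-01 -1.47371291e-04]
```

View pics/s5.png

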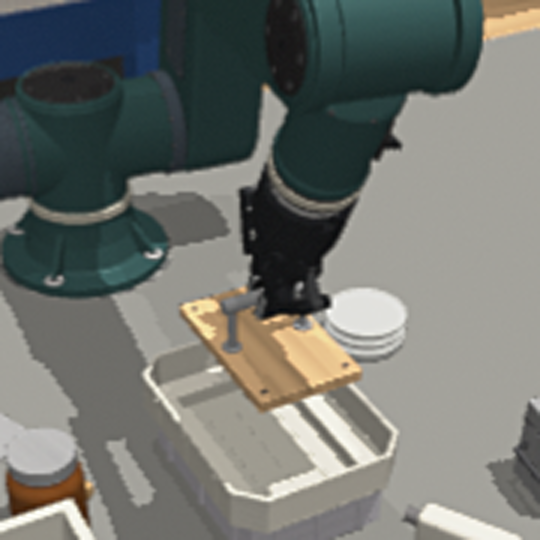

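Run:
```python
from scipy.spatial.transform import Rotation as R
r=R.from_euler('z',-7,degrees=True)*R.from_euler('y',-62,degrees=True)
print(r.as_rotvec(degrees=True))
```

```text
[ -3.78717251 -61.91972318  -6.3029135 ]
```

Emit:
step_arm --plan '[{"delta_pos": [-0.1,2,0],"twist": [-0.3,-5.2,-0.5]},{"delta_pos": [-0.3,5,0],"twist": [-0.6,-10.3,-1.05]},{"delta_pos": [-0.6,8,0],"twist": [-0.95,-15.5,-1.6]},{"delta_pos": [-0.8,11,0],"twist": [-1.25,-20.6,-2.1]},{"delta_pos": [-1,14,0],"twist": [-1.6,-25.8,-2.6]},{"delta_pos": [-1.2,17,0],"twist": [-1.9,-31,-3.15]},{"delta_pos": [-1.4,20,0],"twist": [-2.2,-36.1,-3.7]},{"delta_pos": [-1.6,23,0],"twist": [-2.5,-41.3,-4.2]},{"delta_pos": [-1.8,26,0],"twist": [-2.85,-46.4,-4.7]},{"delta_pos": [-2,29,0],"twist": [-3.15,-51.6,-5.25]},{"delta_pos": [-2.2,31,0],"twist": [-3.5,-56.8,-5.8]},{"delta_pos": [-2.3,31.8,0],"twist": [-3.8,-61.9,-6.3]}]'

```text
clock: 6.25
position: [0.4674, 0.3168, 0.2683]
tcp_rot: [0.947, -0.057, 0.316, 0.02]
wrist_force: [-0.1, -1.5, -3.7]
width: 0.0106
```

Emit:
step_arm --plan '[{"delta_pos": [0,0,0],"twist": [0,0,0]},{"delta_pos": [0,0,0],"twist": [0,0,0]},{"delta_pos": [0,0,0],"twist": [0,0,0]}]'

```text
clock: 6.55
position: [0.4693, 0.3146, 0.2704]
tcp_rot: [0.947, -0.058, 0.316, 0.02]
wrist_force: [-0.1, -0.4, -2.2]
width: 0.0108
```

Run:
```python
from h import *
crop("scene","s6",290,490,60,240,3)
crop("top","t6",90,270,110,290,3)
s=observe(); print(s["wrist_force"],s["wrist_torque"],s["position"],s["tcp_rot"],s["qpos"])
```

```text
[-2.26669500e-03 -4.01634722e-01 -2.53096870e+00] [ 0.0582389   0.66114127 -0.02875386] [0.46976398 0.31454907 0.27112152] [ 0.94666412 -0.05860559  0.31622393  0.01987112] [ 0.68397958 -0.07905578  1.70382125 -0.51084421  1.09555631  0.94708041]
```

View pics/s6.png

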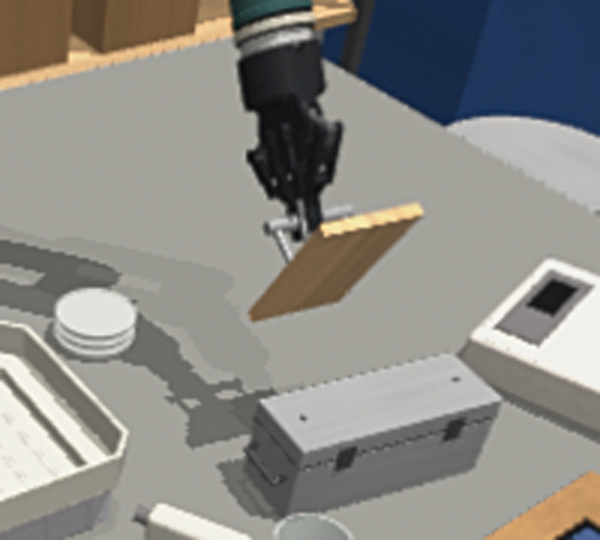

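View pics/t6.png

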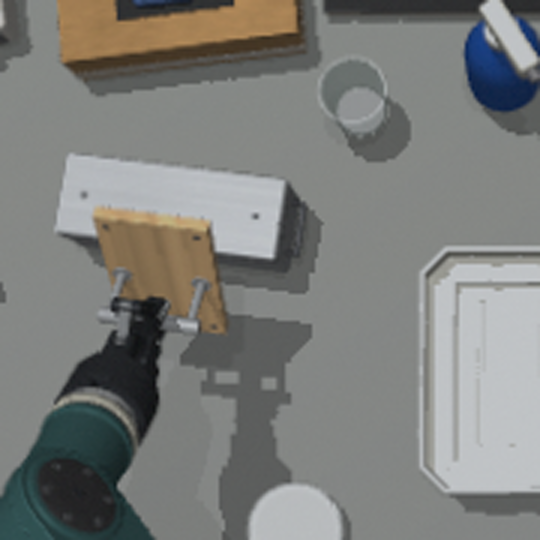

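Run:
```python
from h import *
import cv2
np.set_printoptions(precision=4,suppress=True)
d=crop("top","t7",110,180,170,230,8)
s=crop("scene","s7",365,440,120,175,8)
S=lambda u,v:(u/3+290-.33,v/3+60-.33); T=lambda u,v:(u/3+90-.33,v/3+110-.33)
a,e1=tri(d,T(95,206),s,S(425,207)); b,e2=tri(d,T(209,219),s,S(325,234)); print(a,e1,b,e2,np.linalg.norm(a-b))
# bottom back edge: intersect scene rays with constraint later
from scipy.spatial.transform import Rotation as R
st=observe(); r=R.from_quat(st["tcp_rot"]).as_matrix(); p=st["position"]; bar=p+.054*r[:,2]; print("bar",bar,"toolz",r[:,2])
top=(a+b)/2; v=top-bar
# distances in plane perpendicular to bar; expected (80, -57)
h=np.array([-.1219,-.9925,0]) ; bb=np.array([.9925,-.122,0])
X=v@bb; Z=v[2]; print("v",X,Z,np.hypot(X,Z),"exp",np.hypot(.08,.057))
# v = .08*along -.057*n ; along=(sin f,cos f), n=(-cos f, sin f)
f=np.arctan2(X,Z)-np.arctan2(.057,.08); print("phi deg",np.degrees(f))
```

```text
[0.5949 0.3508 0.279 ] 0.0030449660125227546 [0.5838 0.2527 0.2742] 0.001112699785565251 0.09879461558184613
bar [0.502  0.3107 0.2282] toolz [ 0.5969 -0.0743 -0.7989]
v 0.08784034525543616 0.048427685198959236 0.10030536849203896 exp 0.09822932352408827
phi deg 25.66152794495049
```

View pics/t7.png

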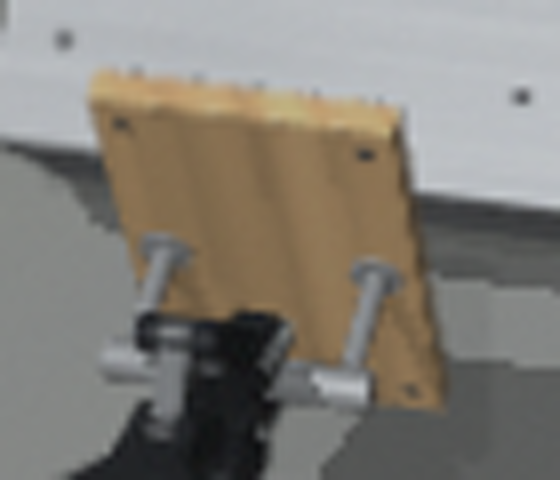

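View pics/s7.png

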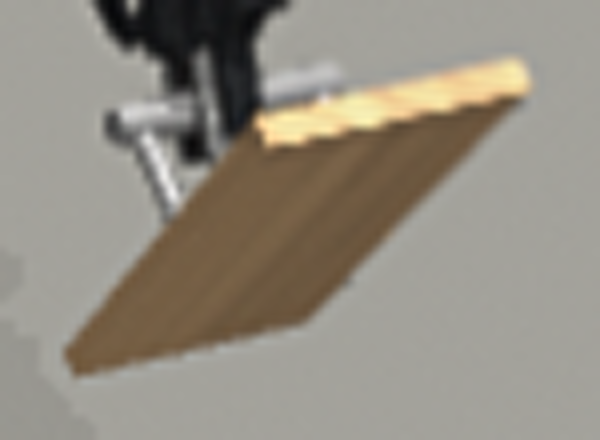

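Run:
```python
from h import *
np.set_printoptions(precision=4,suppress=True)
d=read_camera("top");s=read_camera("scene")
S=lambda u,v:(u/8+365-.44,v/8+120-.44); T=lambda u,v:(u/8+110-.44,v/8+170-.44)
a,e1=tri(d,T(102,72),s,S(530,92)); b,e2=tri(d,T(402,110),s,S(268,147)); print(a,e1,b,e2,np.linalg.norm(a-b))
from scipy.spatial.transform import Rotation as R
st=observe(); r=R.from_quat(st["tcp_rot"]).as_matrix(); p=st["position"]; bar=p+.054*r[:,2]
e=a-b; e/=np.linalg.norm(e); print("edge yaw",np.degrees(np.arctan2(-e[0],e[1])),"roll",np.degrees(np.arcsin(e[2])))
bb=np.array([.9925,-.122,0]); v=(a+b)/2-bar; X=v@bb; Z=v[2]
print("phi",np.degrees(np.arctan2(X,Z)-np.arctan2(.057,.08)),np.hypot(X,Z))
# bottom corners from scene ray at distance .16 from top corner
for top,uv in ((b,(75,375)),(a,(305,322))):
    c,w=ray(s,S(*uv)); w/=np.linalg.norm(w); m=c-top; B=m@w; C=m@m-.16**2; q=B*B-C; 
    for sg in(1,-1):
        P=c+w*(-B+sg*np.sqrt(max(q,0))); l=top-P; print(sg,P,"phi",np.degrees(np.arctan2(l@bb,l[2])))
```

```text
[0.5957 0.3503 0.2725] 0.0035401812034659558 [0.583  0.2526 0.2729] 0.0031450754150286636 0.09852135260176155
edge yaw -7.3991514132953125 roll -0.21855801622431584
phi 27.664234620702803 0.09874580785447296
1 [0.5083 0.2663 0.132 ] phi 28.30539583160815
-1 [0.6632 0.1144 0.2816] phi -95.17290000028683
1 [0.5206 0.3638 0.1318] phi 28.445618581818298
-1 [0.6605 0.204  0.2694] phi -87.83882730045276
```

Emit:
step_arm --plan '[{"delta_pos": [0.2,0,-2],"twist": [0,0,0]},{"delta_pos": [0.4,0,-4],"twist": [0,0,0]},{"delta_pos": [0.6,-0.1,-6],"twist": [0,0,0]},{"delta_pos": [0.8,-0.2,-8],"twist": [0,0,0]},{"delta_pos": [0.9,-0.3,-10],"twist": [0,0,0]},{"delta_pos": [0.9,-0.3,-11.5],"twist": [0,0,0]},{"delta_pos": [0.9,-0.3,-12.5],"twist": [0,0,0]},{"delta_pos": [0.9,-0.3,-12.8],"twist": [0,0,0]},{"delta_pos": [0.9,-0.3,-12.8],"twist": [0,0,0]},{"delta_pos": [0.9,-0.3,-12.8],"twist": [0,0,0]}]'

```text
clock: 7.85
position: [0.4786, 0.3129, 0.1442]
tcp_rot: [0.946, -0.058, 0.317, 0.019]
wrist_force: [0.3, 0.5, -3.0]
width: 0.0105
```

Run:
```python
from h import *
crop("scene","s8",340,470,130,240,6)
crop("top","t8",100,210,140,250,5)
s=observe(); print(s["wrist_force"],s["position"],s["tcp_rot"])
```

```text
[-0.02506635 -0.16974523 -3.39025278] [0.47861014 0.31295199 0.14435105] [ 0.94629624 -0.05775508  0.3175469   0.01875473]
```

View pics/s8.png

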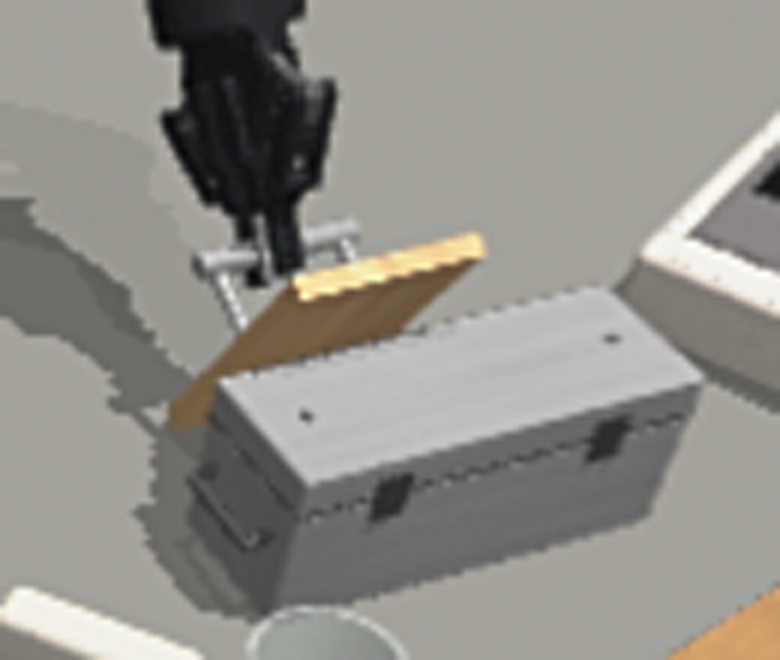

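View pics/t8.png

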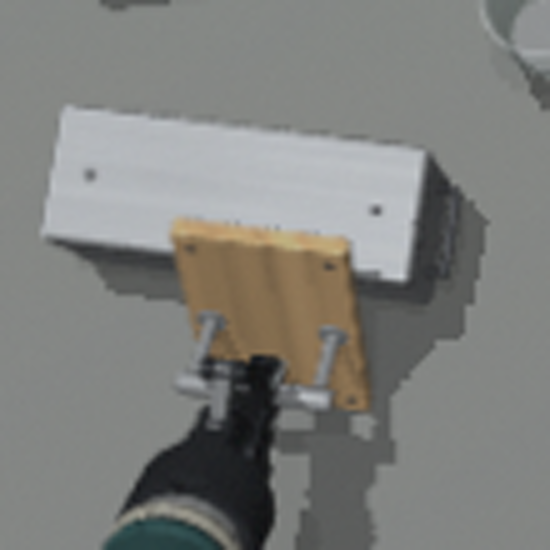

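Emit:
step_arm --plan '[{"delta_pos": [0.2,0,-0.1],"twist": [0,0,0]},{"delta_pos": [0.4,-0.05,-0.2],"twist": [0,0,0]},{"delta_pos": [0.6,-0.1,-0.25],"twist": [0,0,0]},{"delta_pos": [0.75,-0.1,-0.25],"twist": [0,0,0]},{"delta_pos": [0.85,-0.1,-0.25],"twist": [0,0,0]},{"delta_pos": [0.85,-0.1,-0.25],"twist": [0,0,0]},{"delta_pos": [0.85,-0.1,-0.25],"twist": [0,0,0]}]'

```text
clock: 8.65
position: [0.4868, 0.3115, 0.1407]
tcp_rot: [0.946, -0.058, 0.317, 0.019]
wrist_force: [-0.4, -1.3, -1.2]
width: 0.0106
```

Emit:
step_arm --plan '[{"delta_pos": [0,0,-0.15],"twist": [0,0,0]},{"delta_pos": [0,0,-0.15],"twist": [0,0,0]}]'

```text
clock: 8.85
position: [0.4873, 0.3116, 0.1406]
tcp_rot: [0.946, -0.058, 0.318, 0.019]
wrist_force: [-1.6, -1.0, 4.1]
width: 0.0106
```

Emit:
step_arm --plan '[{"delta_pos": [0.1,0,0.05],"twist": [0,0,0]},{"delta_pos": [0.2,0,0.05],"twist": [0,0,0]},{"delta_pos": [0.2,0,0.05],"twist": [0,0,0]}]'

```text
clock: 9.15
position: [0.4878, 0.3117, 0.1407]
tcp_rot: [0.947, -0.058, 0.317, 0.019]
wrist_force: [-11.1, -1.9, 9.7]
width: 0.011
```

Emit:
step_arm --plan '[{"delta_pos": [0.1,0,0],"twist": [0,0,0]},{"delta_pos": [0.2,0,0],"twist": [0,0,0]},{"delta_pos": [0.2,0,0],"twist": [0,0,0]}]'

```text
clock: 9.45
position: [0.4881, 0.3118, 0.1407]
tcp_rot: [0.947, -0.058, 0.315, 0.02]
wrist_force: [-24.2, -1.6, 16.7]
width: 0.0107
```

Run:
```python
from h import *
crop("top","t9",100,210,140,250,5)
crop("scene","s9",340,470,130,240,6)
s=observe(); print(s["wrist_force"],s["position"],s["tcp_rot"])
```

```text
[-23.9853811   -2.65585639  16.39463675] [0.48811437 0.31182107 0.1406897 ] [ 0.94700841 -0.05839404  0.31524694  0.01961071]
```

View pics/s9.png

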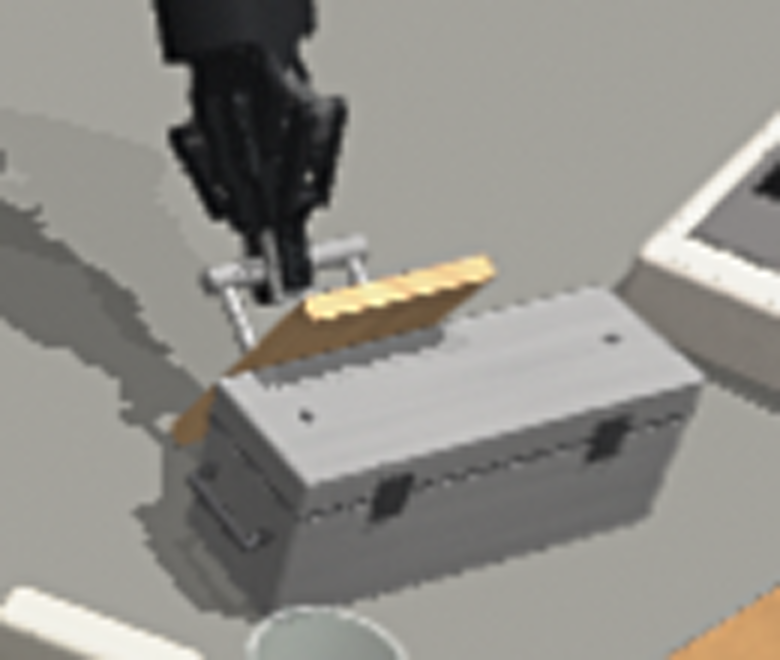

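Emit:
step_arm --plan '[{"delta_pos": [-0.1,0,0.05],"twist": [0,0,0]},{"delta_pos": [-0.25,0,0.1],"twist": [0,0,0]},{"delta_pos": [-0.3,0,0.1],"twist": [0,0,0]},{"delta_pos": [-0.3,0,0.1],"twist": [0,0,0]}]'

```text
clock: 9.95
position: [0.4876, 0.3116, 0.1407]
tcp_rot: [0.947, -0.058, 0.317, 0.019]
wrist_force: [-3.7, 0.6, 4.0]
width: 0.0107
```

Emit:
step_arm --plan '[{"delta_pos": [0,0,0],"twist": [0,0,0]},{"delta_pos": [0,0,0],"twist": [0,0,0]},{"delta_pos": [0,0,0],"twist": [0,0,0]},{"delta_pos": [0,0,0],"twist": [0,0,0]},{"delta_pos": [0,0,0],"twist": [0,0,0]}]' --jaw 0.2

```text
clock: 10.45
position: [0.4877, 0.3114, 0.1403]
tcp_rot: [0.947, -0.058, 0.317, 0.02]
wrist_force: [-0.1, -0.8, 0.0]
width: 0.0339
```

Run:
```python
from h import *
crop("top","t10",100,210,140,250,5)
crop("scene","s10",340,470,130,240,6)
s=observe(); print(s["wrist_force"],s["position"],s["tcp_rot"],s["width"])
```

```text
[ 0.07781979  0.2583079  -0.39688798] [0.48764827 0.31142195 0.14034598] [ 0.94660507 -0.05762728  0.31659769  0.01959179] 0.03415236500320454
```

View pics/s10.png

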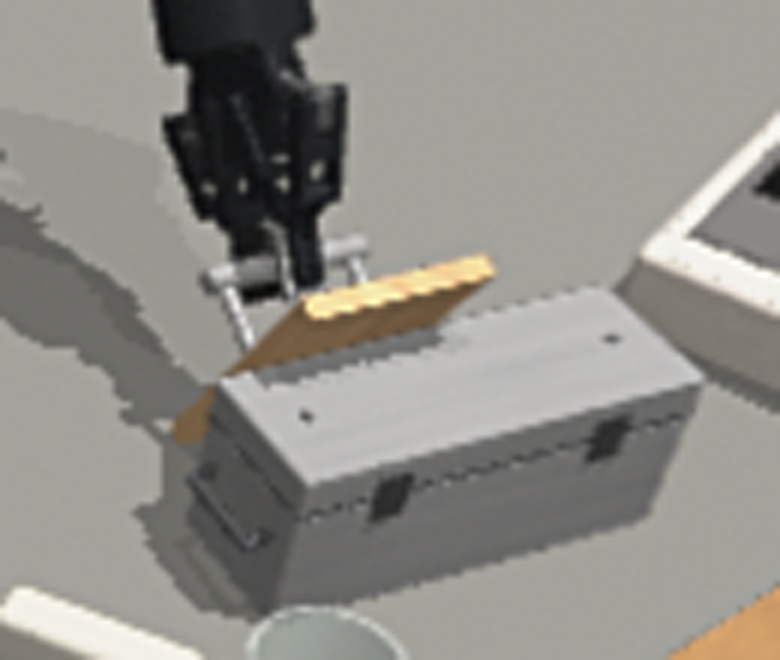

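View pics/t10.png

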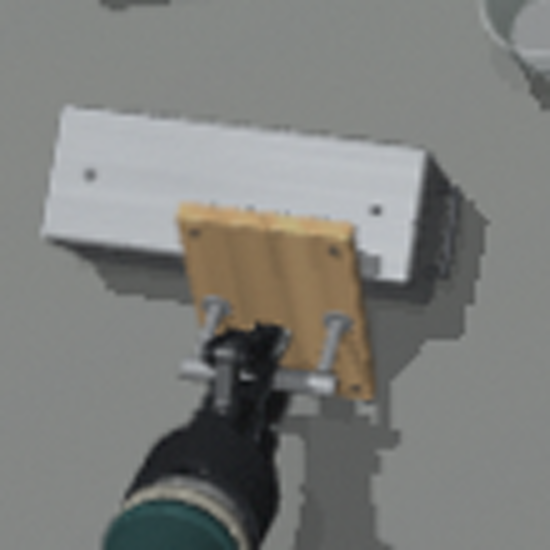

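The board stays put at the same pixels with the jaws open (30 mm+, force zero). Backing off along the tool axis.

Emit:
step_arm --plan '[{"delta_pos": [-0.6,0.07,0.8],"twist": [0,0,0]},{"delta_pos": [-1.5,0.2,2],"twist": [0,0,0]},{"delta_pos": [-3,0.4,4],"twist": [0,0,0]},{"delta_pos": [-4.5,0.55,6],"twist": [0,0,0]},{"delta_pos": [-6,0.75,8],"twist": [0,0,0]},{"delta_pos": [-7.5,0.9,10],"twist": [0,0,0]},{"delta_pos": [-7.5,0.9,13],"twist": [0,0,0]},{"delta_pos": [-7.5,0.9,14],"twist": [0,0,0]},{"delta_pos": [-7.5,0.9,14],"twist": [0,0,0]}]'

```text
clock: 11.45
position: [0.4128, 0.3211, 0.2838]
tcp_rot: [0.946, -0.058, 0.319, 0.017]
wrist_force: [0.0, -0.6, -0.2]
width: 0.0344
```

Run:
```python
from h import *
crop("top","t11",100,210,140,250,5)
crop("scene","s11",340,470,130,240,6)
s=observe(); print(s["wrist_force"],s["position"],s["tcp_rot"],s["width"])
```

```text
[-0.45197559 -0.45286136 -0.2044479 ] [0.41217066 0.32019996 0.27956552] [ 0.94678749 -0.05768659  0.31602615  0.01982901] 0.03418936622340846
```

View pics/s11.png

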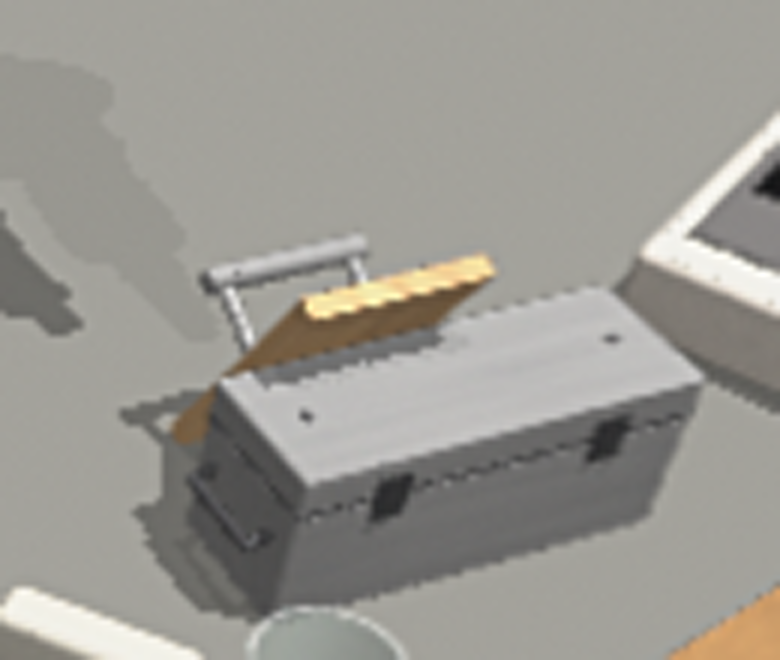

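View pics/t11.png

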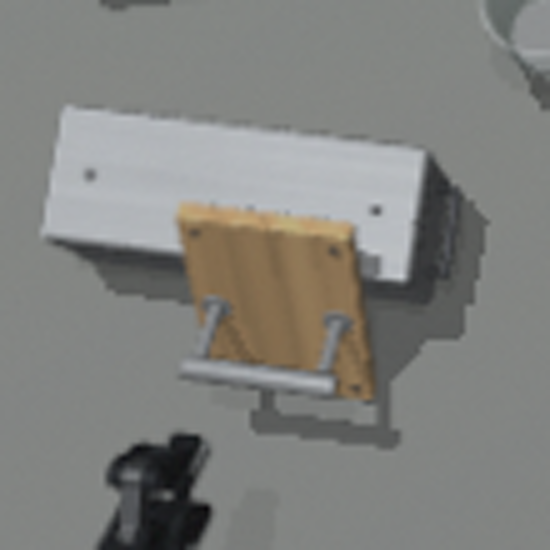

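Run:
```python
from h import *
from scipy.spatial.transform import Rotation as R
s=observe(); c=R.from_quat(s["tcp_rot"])
for ang in (-45,135):
    t=R.from_euler('z',ang,degrees=True)*R.from_matrix(np.diag([1,-1,-1.]))
    print(ang,(t*c.inv()).as_rotvec(degrees=True))
print(s["position"],s["qpos"])
```

```text
-45 [ 16.53043994  33.75727954 -36.68245195]
135 [-43.05825791  21.08499132 135.78347408]
[0.41217066 0.32019996 0.27956552] [ 0.78039256 -0.16180825  1.76038392 -0.53920953  1.16622318  1.02263359]
```

Emit:
step_arm --plan '[{"delta_pos": [-0.4,-2.5,0],"twist": [1.65,3.4,-3.7]},{"delta_pos": [-0.9,-5,0],"twist": [3.3,6.7,-7.3]},{"delta_pos": [-1.4,-8,0],"twist": [5,10.1,-11]},{"delta_pos": [-1.9,-11,0],"twist": [6.6,13.5,-14.7]},{"delta_pos": [-2.4,-14,0],"twist": [8.3,16.9,-18.3]},{"delta_pos": [-2.9,-17,0],"twist": [9.9,20.3,-22]},{"delta_pos": [-3.4,-20,0],"twist": [11.6,23.6,-25.7]},{"delta_pos": [-3.9,-23,0],"twist": [13.2,27,-29.4]},{"delta_pos": [-4.4,-24.9,-2],"twist": [14.9,30.4,-33]},{"delta_pos": [-4.4,-24.9,-4],"twist": [16.5,33.8,-36.7]},{"delta_pos": [-4.4,-24.9,-6],"twist": [16.5,33.8,-36.7]},{"delta_pos": [-4.4,-24.9,-6],"twist": [16.5,33.8,-36.7]}]'

```text
clock: 12.75
position: [0.3664, 0.0707, 0.2154]
tcp_rot: [0.923, -0.384, -0.005, 0.003]
wrist_force: [-0.6, -0.2, 0.8]
width: 0.0344
```

Emit:
step_arm --plan '[{"delta_pos": [0,0,0],"twist": [0,0,0]},{"delta_pos": [0,0,0],"twist": [0,0,0]},{"delta_pos": [0,0,0],"twist": [0,0,0]}]'

```text
clock: 13.05
position: [0.369, 0.0717, 0.2214]
tcp_rot: [0.924, -0.382, 0.001, -0.0]
wrist_force: [-0.3, 0.7, 1.1]
width: 0.0343
```

Run:
```python
from h import *
crop("top","t12",210,310,180,290,5)
crop("scene","s12",225,345,95,255,4)
s=observe(); print(s["wrist_force"],s["position"],s["tcp_rot"],s["width"],s["qpos"])
```

```text
[ 0.23332412 -0.32885399  0.74920879] [0.36888279 0.07168569 0.22134007] [ 9.23964470e-01 -3.82476459e-01  1.18079046e-03 -1.51158807e-04] 0.0343288968485554 [ 4.12330687e-02 -2.86627700e-01  1.87555070e+00 -7.18249691e-04
  1.55039968e+00  8.26197620e-01]
```

View pics/s12.png

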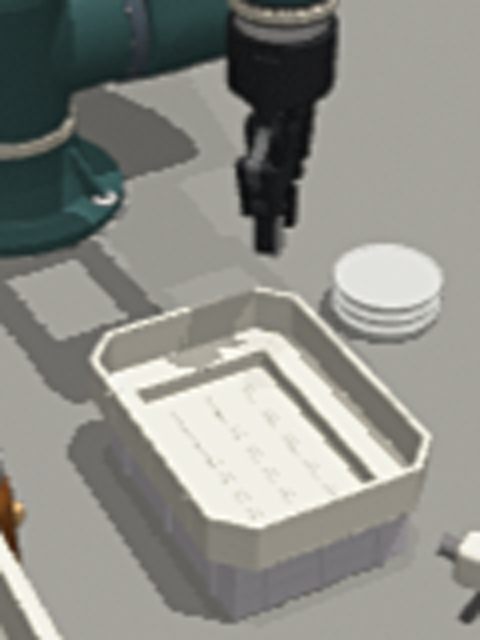

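View pics/t12.png

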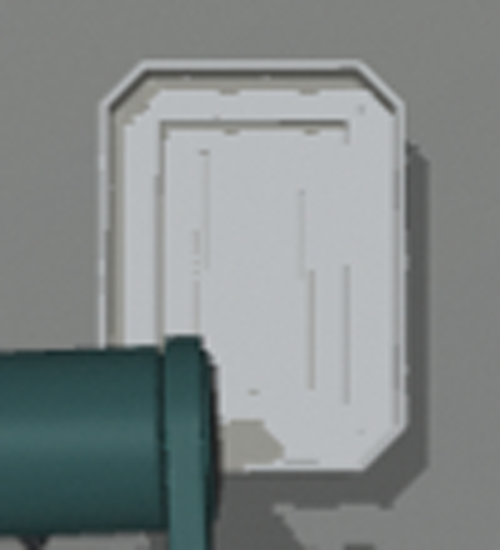

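Run:
```python
from h import *
np.set_printoptions(precision=4,suppress=True)
s=crop("scene","s13",275,315,155,185,18)
```

```text
(no output)
```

View pics/s13.png

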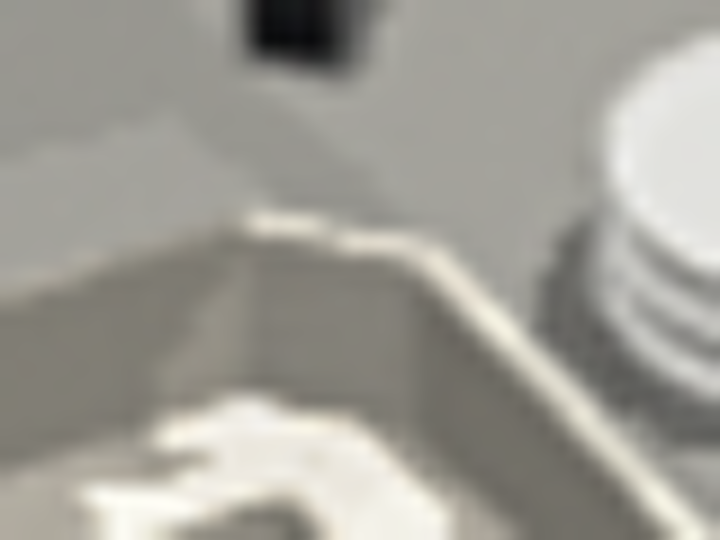

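Run:
```python
from h import *
np.set_printoptions(precision=4,suppress=True)
s=read_camera("scene");d=read_camera("top")
S=lambda u,v:(u/18+275-.47,v/18+155-.47)
a=onz(s,S(245,222),.1);b=onz(s,S(425,242),.1);print(a,b,(a+b)/2)
T=lambda u,v:(u/5+210-.4,v/5+180-.4)
# opposite and other corner in scene: full rim center
S1=lambda u,v:(u/6+235-.42,v/6+155-.42)
print("far",onz(s,S1(250,428),.1),onz(s,S1(330,432),.1),"far+y",onz(s,S1(583,296),.1),onz(s,S1(577,345),.1),"near-y",onz(s,S1(80,178),.1),onz(s,S1(105,135),.1))
```

```text
[0.3561 0.0634 0.1   ] [0.3751 0.0878 0.1   ] [0.3656 0.0756 0.1   ]
far [ 0.5685 -0.087   0.1   ] [ 0.5864 -0.0577  0.1   ] far+y [0.5621 0.0874 0.1   ] [0.5887 0.0667 0.1   ] near-y [ 0.3778 -0.0812  0.1   ] [ 0.3523 -0.0563  0.1   ]
```

Emit:
step_arm --plan '[{"delta_pos": [0,0,-1.5],"twist": [0,0,0]},{"delta_pos": [-0.1,0.1,-3],"twist": [0,0,0]},{"delta_pos": [-0.1,0.1,-4.5],"twist": [0,0,0]},{"delta_pos": [-0.1,0.1,-6],"twist": [0,0,0]},{"delta_pos": [-0.1,0.1,-7.2],"twist": [0,0,0]},{"delta_pos": [-0.1,0.1,-8],"twist": [0,0,0]},{"delta_pos": [-0.1,0.1,-8],"twist": [0,0,0]},{"delta_pos": [-0.1,0.1,-8],"twist": [0,0,0]}]'

```text
clock: 14.1
position: [0.3679, 0.0724, 0.1408]
tcp_rot: [0.924, -0.383, 0.001, 0.0]
wrist_force: [-0.4, -0.1, 0.2]
width: 0.034
```

Emit:
step_arm --plan '[{"delta_pos": [0,0,0],"twist": [0,0,0]},{"delta_pos": [0,0,0],"twist": [0,0,0]},{"delta_pos": [0,0,0],"twist": [0,0,0]},{"delta_pos": [0,0,0],"twist": [0,0,0]}]' --jaw 0.74 --newtons 20

```text
clock: 14.5
position: [0.3677, 0.0724, 0.1407]
tcp_rot: [0.924, -0.383, 0.001, 0.0]
wrist_force: [0.0, 0.0, 0.3]
width: 0.0112
```

Run:
```python
from h import *
s=crop("scene","s14",265,325,135,185,12)
s=observe(); print(s["wrist_force"],s["position"],s["width"])
```

```text
[-0.80455706 -0.87371435  0.06885271] [0.36766495 0.07241493 0.14057465] 0.011314054888233402
```

View pics/s14.png

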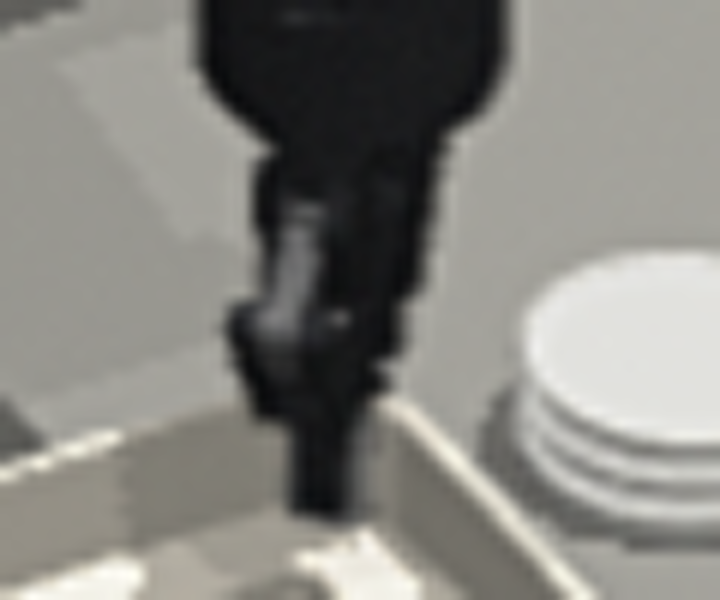

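Emit:
step_arm --plan '[{"delta_pos": [0,0,0],"twist": [0,0,0]},{"delta_pos": [0,0,0],"twist": [0,0,0]}]' --jaw 0.84

```text
clock: 14.75
position: [0.3675, 0.0724, 0.1404]
tcp_rot: [0.924, -0.383, 0.0, 0.0]
wrist_force: [0.2, -0.2, -0.3]
width: 0.0067
```

Emit:
step_arm --plan '[{"delta_pos": [0,0,0],"twist": [0,0,0]},{"delta_pos": [0,0,0],"twist": [0,0,0]}]' --jaw 0.89

```text
clock: 14.95
position: [0.3674, 0.0725, 0.1403]
tcp_rot: [0.924, -0.383, 0.0, 0.0]
wrist_force: [-0.3, 0.4, 0.4]
width: 0.0044
```

Emit:
step_arm --plan '[{"delta_pos": [0,0,0],"twist": [0,0,0]},{"delta_pos": [0,0,0],"twist": [0,0,0]}]' --jaw 1 --newtons 30

```text
clock: 15.15
position: [0.3673, 0.0726, 0.1404]
tcp_rot: [0.924, -0.383, -0.0, 0.0]
wrist_force: [-1.7, 0.5, 1.6]
width: 0.0033
```

Emit:
step_arm --plan '[{"delta_pos": [0,0,0],"twist": [0,0,0]},{"delta_pos": [0,0,0],"twist": [0,0,0]}]' --newtons 90

```text
clock: 15.35
position: [0.3673, 0.0726, 0.1405]
tcp_rot: [0.924, -0.383, -0.0, 0.0]
wrist_force: [-3.4, 1.5, 4.1]
width: 0.0029
```

Run:
```python
from h import *
from scipy.spatial.transform import Rotation as R
s=observe(); print(s["wrist_force"],s["position"],s["width"])
p=s["position"]; c=np.array([.471,0.0,0]); P=c+np.array([.1,-.07,.06])
d=p-P; d[2]=0; d/=np.linalg.norm(d); a=np.cross(d,[0,0,1]); print("axis",a)
for th in range(2,25,2):
    r=R.from_rotvec(a*np.radians(th)); print(th,(r.apply(p-P)+P-p)*100,a*th)
```

```text
[-3.3889074   1.45244241  4.09155062] [0.36733168 0.07261296 0.14051424] 0.0029094263975896636
axis [ 0.57358418  0.81914662 -0.        ]
2 [ 0.24257946 -0.16985939  0.86281806] [ 1.14716836  1.63829324 -0.        ]
4 [ 0.50967723 -0.35688702  1.71477549] [ 2.29433672  3.27658649 -0.        ]
6 [ 0.80096788 -0.56085503  2.55483431] [ 3.44150509  4.91487973 -0.        ]
8 [ 1.11609652 -0.78151492  3.38197104] [ 4.58867345  6.55317297 -0.        ]
10 [ 1.45467922 -1.01859785  4.19517794] [ 5.73584181  8.19146621 -0.        ]
12 [ 1.81630346 -1.27181496  4.99346424] [ 6.88301017  9.82975946 -0.        ]
14 [ 2.20052866 -1.54085776  5.77585735] [ 8.03017853 11.4680527  -0.        ]
16 [ 2.6068867  -1.82539845  6.54140405] [ 9.1773469  13.10634594 -0.        ]
18 [ 3.0348825  -2.12509037  7.28917163] [10.32451526 14.74463919 -0.        ]
20 [ 3.48399461 -2.43956838  8.01824907] [11.47168362 16.38293243 -0.        ]
22 [ 3.95367586 -2.76844935  8.72774808] [12.61885198 18.02122567 -0.        ]
24 [ 4.44335401 -3.11133258  9.41680425] [13.76602034 19.65951891 -0.        ]
```

Emit:
step_arm --plan '[{"delta_pos": [0.12,-0.08,0.43],"twist": [0.57,0.82,0]},{"delta_pos": [0.24,-0.17,0.86],"twist": [1.15,1.64,0]},{"delta_pos": [0.37,-0.26,1.29],"twist": [1.72,2.46,0]},{"delta_pos": [0.51,-0.36,1.71],"twist": [2.29,3.28,0]},{"delta_pos": [0.51,-0.36,1.71],"twist": [2.29,3.28,0]}]'

```text
clock: 15.85
position: [0.3732, 0.0686, 0.1587]
tcp_rot: [0.923, -0.383, -0.034, -0.007]
wrist_force: [-2.0, 3.4, 3.2]
width: 0.0026
```

Run:
```python
from h import *
crop("scene","s15",225,345,115,265,4)
s=observe(); print(s["wrist_force"],s["wrist_torque"],s["position"],s["width"])
```

```text
[-2.88092129  3.10563437  4.02778489] [0.04115791 0.67521201 0.03535955] [0.37313721 0.0685969  0.15857184] 0.00269490927546283
```

View pics/s15.png

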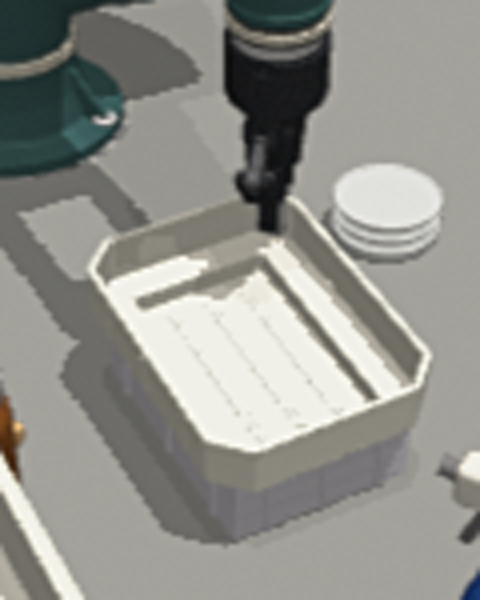

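Run:
```python
from h import *
s=crop("scene","s16",265,325,135,185,12)
print(proj(s,[[.3751,.0878,.1],[.3561,.0634,.1],[.3791,.085,.116],[.3601,.061,.116]]))
```

```text
[[298.12817249 167.97314715]
 [288.14707034 166.8673378 ]
 [298.17369788 164.6064133 ]
 [288.18508137 163.46281138]]
```

View pics/s16.png

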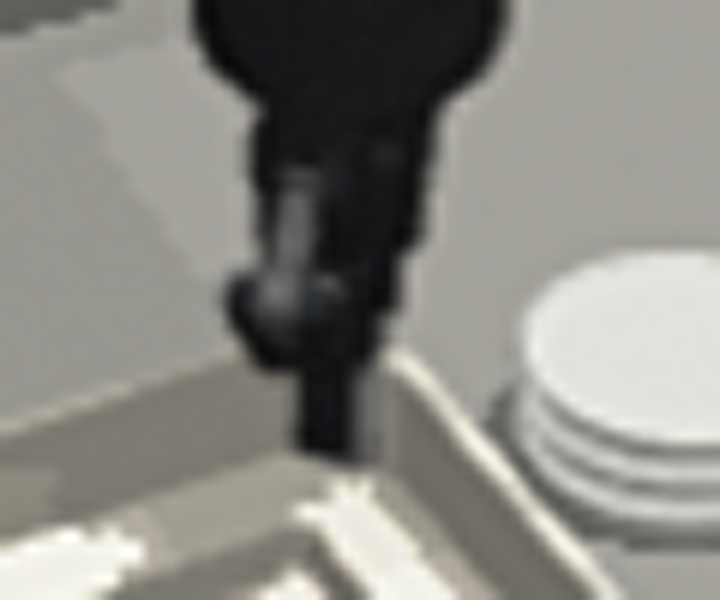

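Emit:
step_arm --plan '[{"delta_pos": [0.14,-0.1,0.42],"twist": [0.57,0.82,0]},{"delta_pos": [0.29,-0.2,0.84],"twist": [1.15,1.64,0]},{"delta_pos": [0.45,-0.31,1.26],"twist": [1.72,2.46,0]},{"delta_pos": [0.61,-0.42,1.67],"twist": [2.29,3.28,0]},{"delta_pos": [0.77,-0.54,2.08],"twist": [2.87,4.1,0]},{"delta_pos": [0.945,-0.66,2.48],"twist": [3.44,4.91,0]},{"delta_pos": [1.13,-0.785,2.88],"twist": [4.02,5.73,0]},{"delta_pos": [1.31,-0.91,3.28],"twist": [4.59,6.55,0]},{"delta_pos": [1.31,-0.91,3.28],"twist": [4.59,6.55,0]}]'

```text
clock: 16.85
position: [0.3863, 0.0595, 0.1907]
tcp_rot: [0.919, -0.381, -0.102, -0.023]
wrist_force: [-0.6, 3.5, 0.5]
width: 0.003
```

Run:
```python
from h import *
crop("scene","s17",225,345,115,265,4)
s=observe(); print(s["wrist_force"],s["wrist_torque"],s["position"],s["width"])
```

```text
[0.15533939 2.83217864 0.03152594] [ 0.71254032 -0.08123455  0.42073109] [0.3860355  0.05955564 0.19042612] 0.002926246233772373
```

View pics/s17.png

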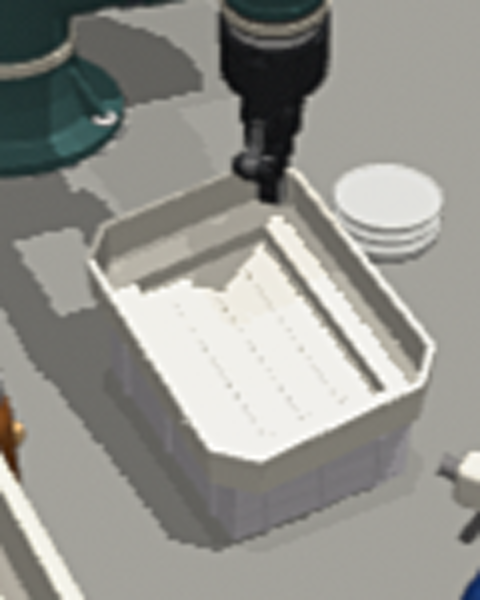

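Emit:
step_arm --plan '[{"delta_pos": [0.19,-0.13,0.39],"twist": [0.57,0.82,0]},{"delta_pos": [0.38,-0.27,0.78],"twist": [1.15,1.64,0]},{"delta_pos": [0.58,-0.41,1.17],"twist": [1.72,2.46,0]},{"delta_pos": [0.79,-0.55,1.55],"twist": [2.29,3.28,0]},{"delta_pos": [1.0,-0.7,1.93],"twist": [2.87,4.1,0]},{"delta_pos": [1.22,-0.85,2.3],"twist": [3.44,4.91,0]},{"delta_pos": [1.44,-1.01,2.66],"twist": [4.02,5.73,0]},{"delta_pos": [1.67,-1.17,3.02],"twist": [4.59,6.55,0]},{"delta_pos": [1.9,-1.33,3.38],"twist": [5.16,7.37,0]},{"delta_pos": [2.14,-1.5,3.73],"twist": [5.74,8.19,0]},{"delta_pos": [2.14,-1.5,3.73],"twist": [5.74,8.19,0]}]'

```text
clock: 18.0
position: [0.4077, 0.0443, 0.2279]
tcp_rot: [0.907, -0.376, -0.186, -0.041]
wrist_force: [-0.1, 0.8, -0.1]
width: 0.003
```

Run:
```python
from h import *
crop("scene","s18",225,345,115,265,4)
s=observe(); print(s["wrist_force"],s["wrist_torque"],s["position"],s["tcp_rot"],s["width"])
```

```text
[0.22430666 0.226168   0.32363857] [ 0.13506904 -0.34615662  0.14315769] [0.40745288 0.04443316 0.22772516] [ 0.90683756 -0.37597747 -0.18603858 -0.04094175] 0.0030132431933009934
```

View pics/s18.png

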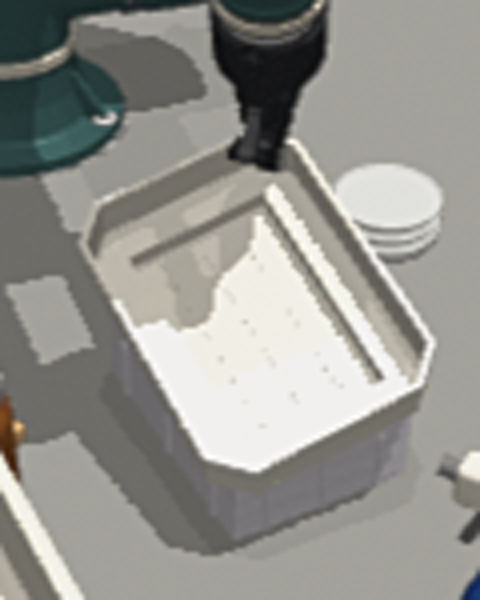

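Emit:
step_arm --plan '[{"delta_pos": [0,0,0.3],"twist": [0,0,0]},{"delta_pos": [0,0,0.6],"twist": [0,0,0]},{"delta_pos": [0,0,1],"twist": [0,0,0]},{"delta_pos": [0,0,1.5],"twist": [0,0,0]},{"delta_pos": [0,0,2],"twist": [0,0,0]},{"delta_pos": [0,0,2.5],"twist": [0,0,0]},{"delta_pos": [0,0,3.2],"twist": [0,0,0]},{"delta_pos": [0,0,4],"twist": [0,0,0]},{"delta_pos": [0,0,4],"twist": [0,0,0]}]'

```text
clock: 18.95
position: [0.4077, 0.0447, 0.2691]
tcp_rot: [0.907, -0.376, -0.185, -0.041]
wrist_force: [0.5, 0.1, -0.8]
width: 0.003
```

Run:
```python
from h import *
crop("scene","s19",225,345,95,265,4)
s=observe(); print(s["wrist_force"],s["wrist_torque"],s["position"],s["tcp_rot"],s["width"])
```

```text
[ 1.2659308  -0.23111997 -0.86754582] [-0.09902876 -0.06784    -0.02576235] [0.4075218  0.044686   0.26838692] [ 0.9071199  -0.37570616 -0.18513625 -0.04126662] 0.0022308957862662393
```

View pics/s19.png

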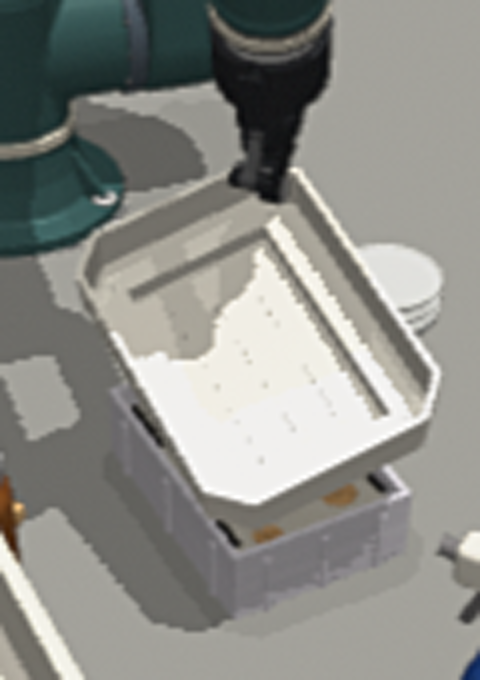

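Emit:
step_arm --plan '[{"delta_pos": [0,0,0.8],"twist": [0,0,0]},{"delta_pos": [0,0,2],"twist": [0,0,0]},{"delta_pos": [0,0,3.5],"twist": [0,0,0]},{"delta_pos": [0,0,5],"twist": [0,0,0]},{"delta_pos": [0,0,6.5],"twist": [0,0,0]},{"delta_pos": [0,0,8],"twist": [0,0,0]},{"delta_pos": [0,0,9.5],"twist": [0,0,0]},{"delta_pos": [0,0,11],"twist": [0,0,0]},{"delta_pos": [0,0,12],"twist": [0,0,0]},{"delta_pos": [0,0,12.5],"twist": [0,0,0]},{"delta_pos": [0,0,12.5],"twist": [0,0,0]}]'

```text
clock: 20.1
position: [0.4073, 0.0447, 0.3932]
tcp_rot: [0.907, -0.376, -0.185, -0.041]
wrist_force: [-0.3, -0.0, -0.3]
width: 0.0021
```

Emit:
step_arm --plan '[{"delta_pos": [0.4,-1,0],"twist": [0,0,0]},{"delta_pos": [1.2,-3,0],"twist": [0,0,0]},{"delta_pos": [2.1,-5.5,0],"twist": [0,0,0]},{"delta_pos": [3.1,-8,0],"twist": [0,0,0]},{"delta_pos": [4.1,-10.5,0],"twist": [0,0,0]},{"delta_pos": [5.1,-13,0],"twist": [0,0,0]},{"delta_pos": [6,-15.5,0],"twist": [0,0,0]},{"delta_pos": [7,-18,0],"twist": [0,0,0]},{"delta_pos": [7.8,-20,0],"twist": [0,0,0]},{"delta_pos": [8.6,-22,0],"twist": [0,0,0]},{"delta_pos": [9.2,-23.5,0],"twist": [0,0,0]},{"delta_pos": [9.6,-24.5,0],"twist": [0,0,0]}]'

```text
clock: 21.3
position: [0.5034, -0.2021, 0.3908]
tcp_rot: [0.906, -0.376, -0.187, -0.041]
wrist_force: [-0.6, 0.2, -2.3]
width: 0.0027
```

Emit:
step_arm --plan '[{"delta_pos": [0.6,-1.5,0],"twist": [0,0,0]},{"delta_pos": [1.3,-3.2,0],"twist": [0,0,0]},{"delta_pos": [2,-5,0],"twist": [0,0,0]},{"delta_pos": [2.4,-6.2,0],"twist": [0,0,0]},{"delta_pos": [2.6,-6.8,0],"twist": [0,0,0]},{"delta_pos": [2.6,-6.8,0],"twist": [0,0,0]},{"delta_pos": [2.6,-6.8,0],"twist": [0,0,0]}]'

```text
clock: 22.0
position: [0.5291, -0.268, 0.3924]
tcp_rot: [0.907, -0.376, -0.186, -0.041]
wrist_force: [0.1, -0.0, -0.4]
width: 0.0028
```

Run:
```python
from h import *
for n in("top","scene"): cv2.imwrite(f"pics/{n}20.png",read_camera(n)["img"])
s=observe(); print(s["wrist_force"],s["wrist_torque"],s["position"],s["tcp_rot"],s["width"],s["clock"])
```

```text
[-0.04496818 -0.00915048 -1.19288111] [-0.03676986 -0.11008818  0.04389506] [ 0.52903838 -0.26762679  0.39290376] [ 0.90711693 -0.37533503 -0.18595119 -0.04104428] 0.00237962198354555 22.1
```

View pics/scene20.png

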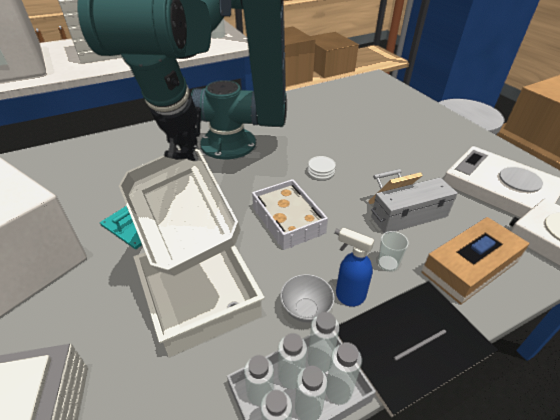

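View pics/top20.png

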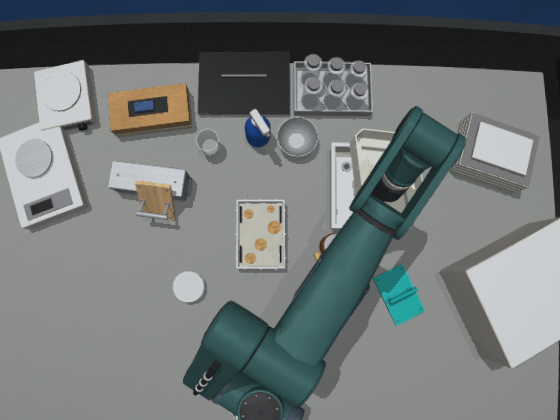

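Run:
```python
from h import *
from scipy.spatial.transform import Rotation as R
np.set_printoptions(precision=4,suppress=True)
s=read_camera("scene");st=observe()
r0=R.from_quat([.9239,-.3827,0,0]); p0=np.array([.3673,.0726,.1405]); c0=np.array([.471,-.0003,.044])
q=R.from_quat(st["tcp_rot"])*r0.inv(); f=lambda X:q.apply(np.array(X)+c0-p0)+st["position"]
oc=[(sx*x,sy*y,z) for z in(.056,) for sx,sy,x,y in [(-1,1,.116,.062),(-1,1,.092,.086),(1,1,.092,.086),(1,1,.116,.062),(1,-1,.116,.062),(1,-1,.092,.086),(-1,-1,.092,.086),(-1,-1,.116,.062)]]
W=f(oc); px=proj(s,W)
low=f([(.116,-.062,.016),(.092,-.086,.016),(.104,-.074,.016),(.089,-.058,0)])
print("mid",f([(0,0,.036)]),"low",low[:,2].min(),"tilt",np.degrees(np.arccos(q.as_matrix()[2,2])))
im=cv2.resize(s["img"][130:290,100:260],None,fx=3.7,fy=3.7,interpolation=cv2.INTER_CUBIC)
for u in px: cv2.circle(im,tuple(int(v) for v in (u-[100,130])*3.7),3,(0,0,255),-1)
cv2.imwrite("pics/s21.png",im)
C=np.array([onz(s,p,.08) for p in((134.5,272),(226,233.5),(261.5,294),(165,344))]);print(C,C.mean(0))
```

```text
mid [[ 0.6067 -0.3222  0.2895]] low 0.21642653468063774 tilt 21.943118620156113
[[ 0.5343 -0.4417  0.08  ]
 [ 0.5155 -0.2061  0.08  ]
 [ 0.7275 -0.2059  0.08  ]
 [ 0.7459 -0.4274  0.08  ]] [ 0.6308 -0.3203  0.08  ]
```

View pics/s21.png

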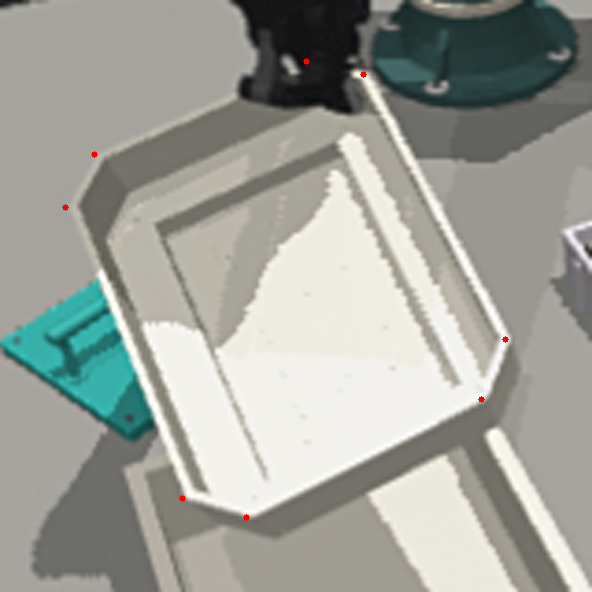

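Emit:
step_arm --plan '[{"delta_pos": [0,0,0],"twist": [0,0,0]},{"delta_pos": [0,0,0],"twist": [0,0,0]},{"delta_pos": [0,0,0],"twist": [0,0,0]},{"delta_pos": [0,0,0],"twist": [0,0,0]},{"delta_pos": [0,0,0],"twist": [0,0,0]},{"delta_pos": [0,0,0],"twist": [0,0,0]},{"delta_pos": [0,0,0],"twist": [0,0,0]},{"delta_pos": [0,0,0],"twist": [0,0,0]},{"delta_pos": [0,0,0],"twist": [0,0,0]},{"delta_pos": [0,0,0],"twist": [0,0,0]}]'

```text
clock: 23.15
position: [0.5292, -0.2683, 0.3926]
tcp_rot: [0.907, -0.376, -0.186, -0.041]
wrist_force: [-0.4, 0.5, -1.2]
width: 0.0029
```

Run:
```python
from h import *
s=read_camera("scene"); o=cv2.imread("pics/scene20.png")
df=cv2.absdiff(s["img"],o).max(2)[130:300,100:270]; print("changed px",(df>40).sum())
b=cv2.imread("pics/scene0.png")
C=np.array([onz(s,p,.08) for p in((136,265),(227,233),(261,292),(163,340))]);print(C,C.mean(0))
cv2.imwrite("pics/s22.png",cv2.resize(b[220:350,125:270],None,fx=4,fy=4))
```

```text
changed px 195
[[ 0.51460287 -0.43399199  0.08      ]
 [ 0.51496795 -0.20313269  0.08      ]
 [ 0.72212761 -0.20459464  0.08      ]
 [ 0.73552713 -0.4286848   0.08      ]] [ 0.62180639 -0.31760103  0.08      ]
```

View pics/s22.png

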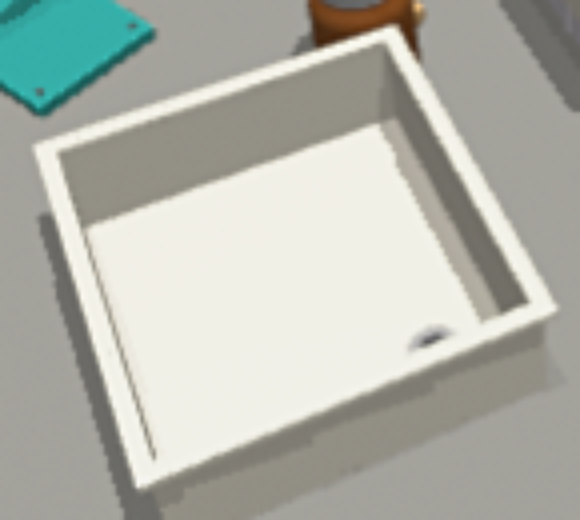

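Run:
```python
from h import *
s=read_camera("scene"); o=cv2.imread("pics/scene20.png")
C=np.array([onz(s,p,.08) for p in((133.5,256.5),(224,226.5),(263.5,297),(159.5,341.5))]);print(C,C.mean(0))
df=cv2.absdiff(s["img"],o).max(2); ys,xs=np.where(df>40); print(len(xs),np.percentile(xs,[5,50,95]),np.percentile(ys,[5,50,95]))
cv2.imwrite("pics/s23.png",np.hstack([cv2.resize(i[140:280,105:250],None,fx=2.7,fy=2.7) for i in(o,s["img"])]))
cv2.imwrite("pics/s24.png",s["img"])
```

```text
[[ 0.48496687 -0.4334723   0.08      ]
 [ 0.48900396 -0.20118236  0.08      ]
 [ 0.73672261 -0.20543778  0.08      ]
 [ 0.73548057 -0.43568152  0.08      ]] [ 0.6115435  -0.31894349  0.08      ]
241 [127. 154. 228.] [ 58. 215. 263.]
```

View pics/s23.png

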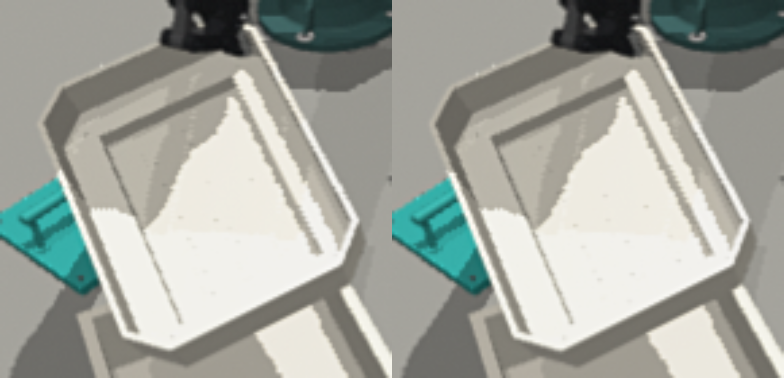

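Emit:
step_arm --plan '[{"delta_pos": [0,0,0],"twist": [0,0,0]},{"delta_pos": [0,0,0],"twist": [0,0,0]},{"delta_pos": [0,0,0],"twist": [0,0,0]},{"delta_pos": [0,0,0],"twist": [0,0,0]},{"delta_pos": [0,0,0],"twist": [0,0,0]},{"delta_pos": [0,0,0],"twist": [0,0,0]},{"delta_pos": [0,0,0],"twist": [0,0,0]},{"delta_pos": [0,0,0],"twist": [0,0,0]}]' --newtons 120

```text
clock: 24.05
position: [0.5292, -0.2682, 0.3926]
tcp_rot: [0.907, -0.376, -0.186, -0.041]
wrist_force: [1.0, -0.5, -1.7]
width: 0.0025
```

Run:
```python
from h import *
s=read_camera("scene"); o=cv2.imread("pics/s24.png")
df=cv2.absdiff(s["img"],o).max(2); print((df>40).sum())
S=lambda u,v:(u/3.7+100-.36,v/3.7+130-.36)
cv2.imwrite("pics/s25.png",np.vstack([cv2.resize(s["img"][130:290,100:260],None,fx=3.7,fy=3.7,interpolation=cv2.INTER_CUBIC)]))
cv2.imwrite("pics/t25.png",read_camera("top")["img"])
print(observe()["wrist_force"])
```

```text
12
[ 0.1516136  -0.01407397 -1.10300065]
```

View pics/s25.png

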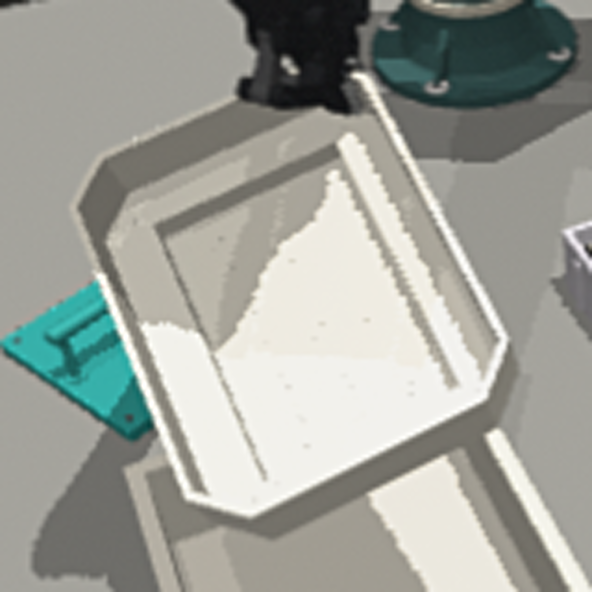

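View pics/t25.png

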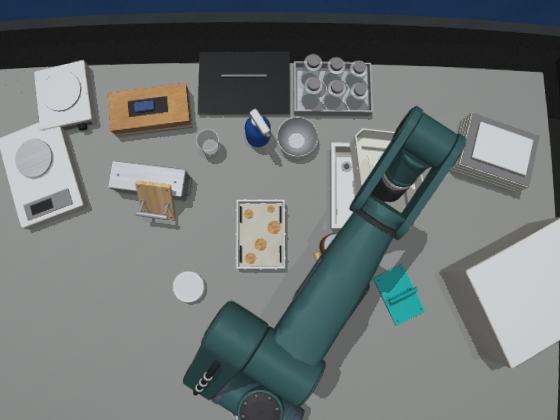

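Run:
```python
from h import *
s=read_camera("scene")
O=np.array([(-.116,-.062,.056),(-.092,-.086,.056),(.092,-.086,.056),(.116,-.062,.056),(.116,.062,.056),(.092,.086,.056),(-.092,.086,.056)])
I=np.array([(104,158),(77,208),(188,496),(250,517),(483,400),(505,341),(361,75)],float)/3.7+[100-.36,130-.36]
ok,rv,tv=cv2.solvePnP(O,I,s["mtx"],s["D"]); Rc=cv2.Rodrigues(rv)[0]
Rw=s["R"].T@Rc; tw=s["R"].T@(tv[:,0]-s["t"]); print("tilt",np.degrees(np.arccos(Rw[2,2])),"mid",Rw@[0,0,.036]+tw,"low",min((Rw@x+tw)[2] for x in np.array([(.116,-.062,.016),(.092,-.086,.016),(.089,-.058,0)])))
print(np.abs(cv2.projectPoints(O,rv,tv,s["mtx"],s["D"])[0][:,0]-I).max())
```

```text
tilt 23.815569563289635 mid [ 0.59647451 -0.31884023  0.28089292] low 0.2051645382716378
1.272130603082445
```

```bash
python3 -c "
from bench import close_job; print(close_job())"
```

```text
the job is handed in; nothing more can be done
None
```

The job is done and handed in at about 24 s.

- **Press board:** I took it out of the cover by its bar and leaned it on a short edge against the steel box, handle outward, about 28° from vertical. It was still standing there in the last top picture.
- **Peeling the cover:** I lifted the near-left corner while the opposite corner stayed on the rim. I tilted it to 22°, past the 0.33 rad at which it comes free, and then lifted it off. In the pictures the mould had not moved, tipped or lifted.
- **Final hold:** the cover is still in the gripper over the wash tub.

| Check of the held cover | From the arm's pose | From the picture |
|---|---|---|
| Tilt | 22° | 24° |
| Lowest part above the tub rim | 13.6 cm | 12.5 cm |
| Offset from the tub's middle | under 0.5 cm | about 1.3 cm |

**Disagreements:**
- The cover had turned a little in the grip, about 3 pixels at one corner, so the two tilt and height figures differ slightly. I raised the grip to 120 N, and it then stayed still for a second.
- The two cameras disagreed by up to about 4 mm on the cover's corner.

The visible bystanders look unmoved. The arm hides part of the jar and most of the scraper in the last pictures; nothing passed lower than about 10 cm above them.

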